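# Load a wheel under the spring-closed cover of a nest

## Task

Load the yellow wheel that lies in the guide lane into the nest: with one fingertip press the long black pedal down and keep it down, so that the blue spring-closed cover stands open, and meanwhile push the wheel along the lane and under the cover with the other fingertip until it is home at the back stop. Then let go, so that the cover springs fully shut with its tooth behind the wheel. Do not grasp or lift the wheel, and leave the loose nylon block, bearing and bolt near the nest where they are.

Things in the scene. Friction and masses are not known exactly. Their poses are not given: they have to be found in the camera images.
- nest: Nest fixed to the trolley top. Origin on the trolley top below the hinge pin, at the mouth; z up, +x = direction in which the wheel is pushed in. In its frame (mm): the lane's floor is the trolley top; slippery white guide walls, inner faces y=9 and y=71, 16 high, 4 thick, x=-116 to 64; hinge pin along x at y=0, z=26, x=-157 to 63 (nothing fixed is higher than 32)
- home (a point): Where the wheel's centre (half-way up) is when it is home: nest frame x=32, y=40 (mid-lane), z=11 mm. The back stop's face is 28 mm beyond it, 20 mm high. With the wheel home its nearest edge is at x=4, still in front of the cover plate, so the finger need not go under the plate
- cover (a joint): Turn of the blue rocker (cover, tooth and pedal in one piece) about the hinge pin: 0 shut, 0.28 rad hard stop, open. A spring always shuts it. From 0.18 rad the tooth clears the top of the wheel. At rest the cover plate lies over x=16 to 58, y=5 to 73 mm (nest frame), z=25 to 28 mm
- tooth (a point): Lower end of the tooth that hangs from the cover's nose in the lane, 4 mm thick and 13 mm wide along the nest's y; at rest at nest frame x=3, y=62.5, z=13 mm, where it blocks the wheel; moves up as the cover opens
- pedal (a point): On the pedal, a plate with a ribbed black pad beside the lane, across the pin; this point is at nest frame x=-70, y=-36 mm and moves with it. Pad x=-144 to 29, y=-20 to -48 mm; its top at y=-38 is 19 mm high at rest, 12 at 0.20 rad, 9 at 0.28. Pressing takes 2 to 5 N; a fingertip can slide along it. Pad middle to lane middle 75 mm: a fingertip fits on each
- wheel_center (a point): Centre, half-way up, of the loose yellow wheel with a grey hub: 56 mm diameter, 22 mm high, lying flat on the trolley top in the guide lane before the cover; 0.13 kg
- nylon: White nylon block 24x50x24 mm, bystander; origin at the centre of its underside
- bearing: Steel ball bearing 47 mm diameter, 14 mm high, bystander; origin at the centre of its underside
- short_bolt: Steel bolt lying on its side, 20x57x16 mm, bystander; origin at the centre of its underside
- wheel: The same yellow wheel; origin at the centre of its underside, z up along its axle
There are look-alikes about, which are no part of the job. Of the things like the wheel, leave any that is orange; of the rest the larger one is meant.

How it is judged (in metres and radians):
On the way, in this order (a step that is already met when the one before it is completed fails the run):
1. a finger presses the pedal and holds the cover open while the wheel is still outside (value of joint cover above 0.16 rad and contact force between the fingers and cover above 0.2 N and x of wheel_center in the frame of nest below -0.015 m), for 0.1 s.
2. the wheel is pushed home under the cover while a finger still holds it open (value of joint cover above 0.16 rad and contact force between the fingers and cover above 0.2 N and x of wheel_center in the frame of nest above 0.025 m), for 0.1 s.
At the end, for the whole second after the job is handed in: The wheel lies flat and at rest in the nest, its centre no more than 7 mm short of home (25 to 36 mm past the mouth) and within 8 mm of the lane's middle, and the cover is shut (within 0.04 rad) (x of wheel_center in the frame of nest between 0.025 and 0.036 m and y of wheel_center in the frame of nest between 0.032 and 0.048 m and height (world z) of wheel_center below 0.016 m and angle between wheel's own z axis and vertical below 0.1 rad and value of joint cover below 0.04 rad and linear speed of wheel below 0.01 m/s); the robot touches nothing.
It fails at once if the wheel is lifted (more than 12 mm) or tipped (height (world z) of wheel_center above 0.023 m or angle between wheel's own z axis and vertical above 0.4 rad).
It fails at once if the white nylon block is moved more than 12 mm (distance of nylon from where it was at the start of the episode above 0.012 m).
It fails at once if the ball bearing is moved more than 12 mm (distance of bearing from where it was at the start of the episode above 0.012 m).
It fails at once if the short bolt is moved more than 12 mm (distance of short_bolt from where it was at the start of the episode above 0.012 m).
It also fails if it takes over 48 s, if anything falls off the work surface, if the arm or the gripper's body presses on something with over 40 N, if the wrist force passes 120 N, or if a joint passes its speed limit or range.

## Robot

A 6-joint arm with a two-finger parallel gripper is mounted at the origin on a cart in front of the work surface, level with it; the furniture and walls round the work are solid. World frame = base frame: x ahead of the robot, y to its left, z up, the work surface at z = 0. Lengths are in mm, angles in rad, forces in N, time in s.
With the tool pointing down it reaches from about 300 to 850 mm from the base axis. Payload 5.4 kg.
Tool frame: the origin (TCP) lies midway between the tips of the shut fingers; the grasp point (between the pads) lies 19 mm behind it; z points along the fingers, y is the line along which they close (so a half turn about z gives the same grasp; the last joint's range is limited). The gripper opens to 85 mm and grips with 20 to 120 N. Pads are 22 mm wide; open, the fingers measure 114 mm over their backs; the gripper's body (76 mm by 85 mm) begins 54 mm behind the grasp point. The pads swing forward as they close: fully open they stand 13 mm farther back than shut.
Start: joints at [-1.324, 0.158, 1.597, -0, 1.386, -0.21], TCP at [253.595, -516.038, 231.299] pointing down, gripper open.
Joint ranges: [-2.91, 2.91], [-0.94, 2.29], [0.18, 2.7], [-1.29, 4.43], [0.17, 2.64], [-3, 3]. Speed limits (rad/s): [2.57, 2.57, 3.14, 3.14, 3.14, 3.14].

## Interface

Orientations are given as [roll, pitch, yaw] about the fixed x, y, z axes, in that order (R = Rz(yaw) Ry(pitch) Rx(roll)).
In Python, from rig import r, viewer, order gives the robot as it stands.
- The arm moves only by the tool arm_command, never from a script. Its argument "moves" is a list of rows, each a list of 4 numbers: the shift along the tool's x, y, z in mm, then the turn about the tool's z in rad. In form: [[dx, dy, dz, turn], ...]. A call has 1 to 12 rows; each row shifts and turns the commanded pose from where the row before left it, along the tool's axes as they then stand; what a row does not reach is not made up. A row lasts 1/8 s, in which the tool goes at most 62.5 mm and 10.7 degrees, less where a joint would pass 70% of its speed; a pose out of reach is approached as far as the arm can. A call with a gripper value outside its range is refused whole. "fingers" is the opening, from -1 (shut) to 1 (fully open), set as the call begins (left out, the last holds). The fingers move at their own pace and stop on an object; "grip_force" is the grip in N (left out, the last holds). Time passes only in rows, so rows that do not move let the fingers close. It gives the time, the measured TCP pose, the force, the opening and the grip force at its end, in the units of the state.
- r.observe(): the state, without advancing time (a new reading comes with each control period).
- viewer.capture(name): name is "scene" or "top"; returns (picture, depth): 420x560x3 uint8, red, green, blue; 420x560 float32, mm along the optical axis (not along the pixel's ray), 0 where there is no reading.
- viewer.camera_model(name): a dict with "fx", "fy", "cx", "cy" (pixels), "k1" (the pictures are not rectified: a ray, as slopes to the right and down, at radius r is drawn at 1 + k1 r^2 times it, then the intrinsics apply), "camera_from_world" (4x4, takes a point from world to camera coordinates). Camera axes: x right, y down, z forward; pixel columns grow to the right and rows downward; lengths in mm; the calibration is good to about 2 mm. A picture is of the moment at which its call begins. camera_model takes no time and is no camera call.
- order.hand_in(): hands the job in; it is judged then, once.
Trained networks look in the newest picture that a camera, given by its name, has taken for a name from the list of things; names that differ only in an ending like _2 or _b are one class to them, and where a whole thing is asked for, a point or a joint stands for the part that bears it (a point fixed in the world has none). Each returns a list of dicts, best first, with "p" (0 to 1); they miss things now and then, are a little off and sometimes report something else, mostly with a low value. They report only what shows in the picture. A call takes as long as a camera call. They do not tell look-alikes from the thing itself.
- viewer.cut_out(camera, target): "pixels" (420x560 bool, what is visible of it) and "box" ([left, top, width, height] in pixels, round what is visible of it).
The state is a dict: "time": time; "q": joint angles; "qvel": joint speeds; "effort": joint torques, N m; "ee_pos": TCP position; "eef_rot": TCP orientation; "wrist_force": force on the tool from outside, world axes, zero at the start; "wrist_torque": the same for the moment, N m; "finger_gap": finger opening in mm; "grasp_force": force on a finger pad.
Only numpy, scipy, OpenCV 4.12 (cv2) and the standard library are available. Lean on these libraries where they do the work, as an engineer would, in place of code of your own. Each camera call takes 0.05 s, during which the arm holds its last target. There are 200 camera calls.

## Working session

There is one attempt and no reset: what is moved stays moved. The work goes in short steps, Python scripts to look and compute and a tool call to move; the robot and the scene stay as the last step left them, time stands still between calls to the robot, and variables do not carry over. Pictures are saved under pics/ and viewed, at most 10 in all, crops included, and the job is handed in when it is done.

Besides the shell and the picture viewer there is one more tool, called after "Call:" by a JSON object that holds its "name" and its "arguments". arm_command: Moves the arm, as the interface text tells. Its arguments: {"type":"object","properties":{"moves":{"type":"array"},"fingers":{"type":"number"},"grip_force":{"type":"number"}},"required":["moves"]}

```bash
mkdir -p pics; cat > h.py <<'E'
import numpy as np, cv2
from rig import r, viewer, order
def world(cam,u,v,d=None,z=None):
    m=viewer.camera_model(cam); u=np.atleast_1d(u).astype(float); v=np.atleast_1d(v).astype(float)
    a=(u-m["cx"])/m["fx"]; b=(v-m["cy"])/m["fy"]; x,y=a.copy(),b.copy()
    for _ in range(20):
        s=1+m["k1"]*(x*x+y*y); x,y=a/s,b/s
    T=np.linalg.inv(np.array(m["camera_from_world"])); R,t=T[:3,:3],T[:3,3]
    ray=np.stack([x,y,np.ones_like(x)],1)@R.T
    k=(z-t[2])/ray[:,2] if d is None else np.atleast_1d(d)
    return t+ray*k[:,None]
def px(cam,P):
    m=viewer.camera_model(cam); T=np.array(m["camera_from_world"]); c=np.atleast_2d(P)@T[:3,:3].T+T[:3,3]
    s=c[:,:2]/c[:,2:]; s=s*(1+m["k1"]*(s**2).sum(1,keepdims=True))
    return s*[m["fx"],m["fy"]]+[m["cx"],m["cy"]]
E
python3 - <<'E'
from h import *
for c in("top","scene"):
    p,d=viewer.capture(c); cv2.imwrite(f"pics/{c}0.png",p[:,:,::-1]); np.save(c+"d.npy",d); np.save(c+"p.npy",p)
    m=viewer.camera_model(c);print(c,np.round(np.linalg.inv(np.array(m["camera_from_world"])),2).tolist(),m["fx"])
    for t in("wheel","nest","cover","pedal","nylon","bearing","short_bolt"):
        for o in viewer.cut_out(c,t):
            v,u=np.nonzero(o["pixels"]); dd=d[v,u]; k=dd>0
            w=world(c,u[k],v[k],dd[k]) if k.any() else np.zeros((1,3))
            print(t,round(o["p"],2),o["box"],np.round(np.median(w,0)),np.round(np.percentile(w[:,2],95)))
print(r.observe())
E
```

```text
top [[0.01, -1.0, 0.06, 479.38], [-1.0, -0.01, 0.0, 144.9], [-0.0, -0.06, -1.0, 1133.35], [0.0, 0.0, 0.0, 1.0]] 542.6000292872567
wheel 0.63 [212.8, 208.9, 28.7, 27.5] [528. 271.  20.] 24.0
wheel 0.62 [273.8, 271.5, 20.4, 19.7] [406. 154.  14.] 18.0
wheel 0.52 [331.2, 270.7, 22.8, 22.5] [408.  39.  13.] 17.0
nest 0.87 [184.9, 138.6, 98.3, 123.1] [588. 253.  18.] 31.0
cover 0.91 [193.7, 165.8, 86.5, 90.7] [573. 222.  23.] 31.0
pedal 0.84 [192.1, 164.0, 92.5, 93.1] [575. 223.  22.] 31.0
nylon 0.51 [297.7, 152.1, 26.2, 20.8] [651. 101.  19.] 24.0
bearing 0.6 [330.1, 270.5, 23.5, 23.4] [406.  37.  13.] 17.0
short_bolt 0.69 [341.0, 121.6, 27.1, 17.4] [718.   8.  10.] 16.0
scene [[-0.56, -0.58, 0.59, -62.53], [-0.83, 0.4, -0.39, 567.63], [-0.01, -0.71, -0.71, 763.25], [0.0, 0.0, 0.0, 1.0]] 493.41159459712975
wheel 0.76 [358.9, 164.5, 19.9, 18.3] [541. -51.  16.] 19.0
wheel 0.61 [238.1, 229.5, 27.0, 23.2] [520. 273.  21.] 24.0
wheel 0.59 [327.5, 242.1, 18.9, 23.4] [399. 154.  14.] 17.0
nest 0.67 [185.1, 187.2, 129.9, 84.9] [570. 260.  19.] 31.0
cover 0.86 [202.6, 197.5, 113.9, 47.7] [569. 2
[... 311 characters left out ...]
27.] 32.0
{'time': 0.8, 'q': array([-1.32409515e+00,  1.58356906e-01,  1.59695267e+00,  1.51794442e-05,
        1.38617208e+00, -2.10090309e-01]), 'qvel': array([-0.00011916, -0.00059329,  0.00026136,  0.00105385,  0.00148582,
        0.00110488]), 'effort': array([ 7.72406893e-04, -3.95979881e+01, -3.31681395e+01, -3.43690144e-04,
        3.50378177e-04,  5.15600309e-07]), 'ee_pos': array([ 253.61004453, -516.06770116,  231.34711561]), 'eef_rot': array([3.14148099e+00, 8.55418337e-06, 4.56788702e-01]), 'wrist_force': array([-0.11967231, -0.08617529, -0.72150003]), 'wrist_torque': array([-4.48532585e-05, -7.87691011e-03, -2.67219558e-02]), 'grasp_force': 0.0, 'finger_gap': 85.17898894617956}
```

View pics/top0.png

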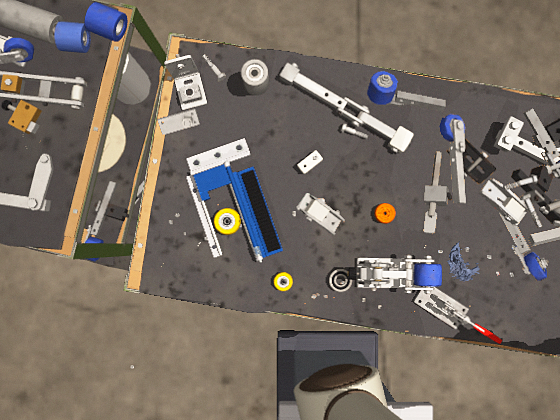

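View pics/scene0.png

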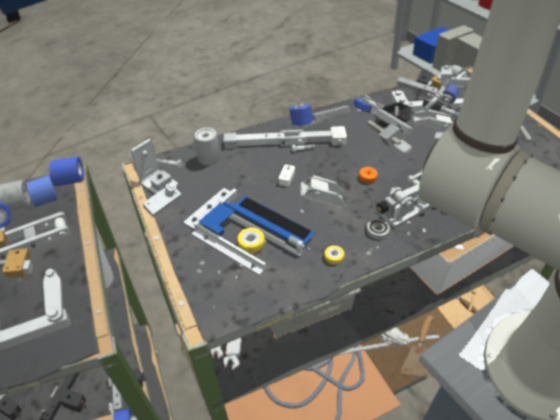

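The top view shows a large yellow wheel in the lane at (227,221), a small yellow one at (283,281) and an orange one at (385,213). I choose (227,221). The nest's back stop is at (218,155), the pedal's black pad at (262,212). Next I'll fit the nest pose and check it in one close crop.

```bash
cat > fit.py <<'E'
from h import *
from scipy.optimize import least_squares
p=np.load("topp.npy"); d=np.load("topd.npy")
hsv=cv2.cvtColor(p,cv2.COLOR_RGB2HSV)
# black pad: dark pixels inside convex region
g=p.max(2).astype(int)
pad=np.zeros(g.shape,np.uint8); pad[160:262,232:290]=(g[160:262,232:290]<32)
n,l,s,c=cv2.connectedComponentsWithStats(pad); i=1+np.argmax(s[1:,4]); print("pad",s[i],c[i])
cn=max(cv2.findContours((l==i).astype(np.uint8),0,1)[0],key=cv2.contourArea)
u=cn[:,0,0];v=cn[:,0,1]; W=world("top",u,v,z=19.)[:,:2].astype(np.float32)
rc=cv2.minAreaRect(W); print("pad rect",rc)
yel=(hsv[...,0]>20)&(hsv[...,0]<35)&(hsv[...,1]>120)&(hsv[...,2]>100); m=np.zeros(g.shape,np.uint8); m[195:245,205:250]=yel[195:245,205:250]
cn2=max(cv2.findContours(m,0,1)[0],key=cv2.contourArea)[:,0]
W2=world("top",cn2[:,0],cn2[:,1],z=22.)[:,:2].astype(np.float32); print("wheel",cv2.minEnclosingCircle(W2))
a=np.array(rc[1]); bx=cv2.boxPoints(rc); e=bx[1]-bx[0]; f=bx[2]-bx[1]; L=e if np.hypot(*e)>np.hypot(*f) else f
if L[0]<0:L=-L
yaw=np.arctan2(L[1],L[0]); R=np.array([[np.cos(yaw),-np.sin(yaw)],[np.sin(yaw),np.cos(yaw)]])
o=np.array(rc[0])-R@[-57.5,-34]; print("nest",o,yaw,"wheel in nest",R.T@(np.array(cv2.minEnclosingCircle(W2)[0])-o))
np.save("nest.npy",[*o,yaw])
def N(x,y,z): return np.r_[o+R@[x,y],z]
S=6;u0,v0=175,130
im=cv2.resize(p[130:270,175:300],None,fx=S,fy=S,interpolation=2)[:,:,::-1].copy()[:840]
def poly(P,col): cv2.polylines(im,[np.int32((px("top",[N(*q) for q in P])-[u0,v0]+.5)*S)],True,col,1)
poly([(-116,9,16),(64,9,16),(64,5,16),(-116,5,16)],(0,0,255)); poly([(-116,71,16),(64,71,16),(64,75,16),(-116,75,16)],(0,0,255))
poly([(16,5,28),(58,5,28),(58,73,28),(16,73,28)],(0,255,0)); poly([(-144,-20,20),(29,-20,20),(29,-48,18),(-144,-48,18)],(255,0,255))
poly([(60,9,20),(60,71,20)],(255,255,0)); poly([(-157,0,30),(63,0,30)],(0,255,255))
im=cv2.resize(im,(535,600)); cv2.imwrite("pics/fit.png",im)
E
python3 fit.py
```

```text
pad [244 175  12  12  30] [250.6 180.6]
pad rect ((611.270751953125, 223.84283447265625), (18.496015548706055, 20.3780517578125), 63.849117279052734)
wheel ((527.8406372070312, 270.536376953125), 27.516918182373047)
nest [677.86988875 229.02015948] -0.4564185 wheel in nest [-152.96945792  -28.85681959]
```

View pics/fit.png

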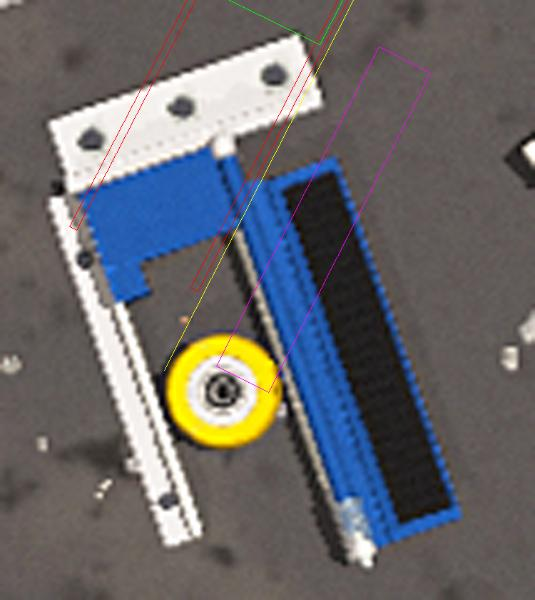

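The crop confirms the large yellow wheel in the lane. The pad threshold failed, so I fit with corners read from the crop: pad at (283,190), (330,172), (452,508), (402,525) and cover-plate corners at (82,192), (235,228).

```bash
python3 - <<'E'
s=open('fit.py').read()
i=s.index("a=np.array(rc[1])"); j=s.index("np.save(\"nest")
new='''C=np.array([(283,190),(330,172),(452,508),(402,525),(82,192),(235,228)])/4.283+[175,130]-.5
M=np.array([(29,-20,19),(29,-48,19),(-144,-48,19),(-144,-20,19),(58,73,28),(16,5,28)],float)
def mk(q): return np.c_[M[:,:2]@np.array([[np.cos(q[2]),np.sin(q[2])],[-np.sin(q[2]),np.cos(q[2])]])+q[:2],M[:,2]]
f=least_squares(lambda q:(px("top",mk(q))-C).ravel(),[600,240,.3],x_scale=[100,100,1],loss="soft_l1"); o=f.x[:2]; yaw=f.x[2]
print((px("top",mk(f.x))-C).round(1).tolist())
R=np.array([[np.cos(yaw),-np.sin(yaw)],[np.sin(yaw),np.cos(yaw)]])
print("nest",o,yaw,"wheel in nest",R.T@(np.array(cv2.minEnclosingCircle(W2)[0])-o))
'''
open('fit.py','w').write(s[:i]+new+"np.save(\"nest"+s[j+len("np.save(\"nest"):])
E
python3 fit.py
```

```text
pad [244 175  12  12  30] [250.6 180.6]
pad rect ((611.270751953125, 223.84283447265625), (18.496015548706055, 20.3780517578125), 63.849117279052734)
wheel ((527.8406372070312, 270.536376953125), 27.516918182373047)
[[-0.5, -0.4], [1.3, -0.7], [0.5, -0.0], [-0.7, 0.5], [-1.4, 0.3], [0.8, 0.1]]
nest [591.84508771 254.05209309] 0.34753400380739996 wheel in nest [-54.56375064  37.29743173]
```

View pics/fit.png

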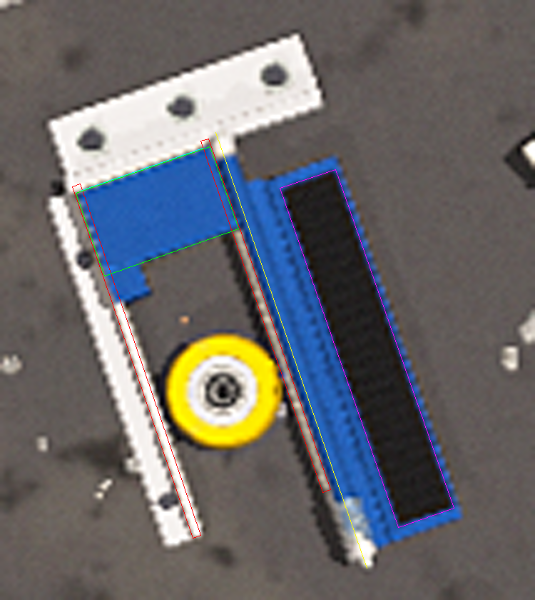

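The fit agrees with the picture to about 1 px: nest at (592,254), yaw 0.3475 rad, wheel at nest x≈-55, mid-lane. The tool's x will run along the lane, with the pedal finger at y≈-38 and the lane finger at y≈37. Approaching high first.

Call:
{"name": "arm_command", "arguments": {"moves": [[0, 0, 0, 0.109], [35, -45, 0, 0], [35, -45, 0, 0], [35, -45, 0, 0], [35, -45, 0, 0], [35, -45, 0, 0], [35, -45, 0, 0], [35, -45, 0, 0], [35, -45, 0, 0], [35, -45, 0, 0], [35, -45, 0, 0], [35, -45, 0, 0]], "fingers": 0.42}}

```text
time: 2.3
ee_pos: [447.3, 82.5, 231.7]
eef_rot: [3.141, -0.001, 0.348]
wrist_force: [0.6, -1.4, 0.7]
finger_gap: 60.8
grasp_force: 0.0
```

Call:
{"name": "arm_command", "arguments": {"moves": [[30, -40, 0, 0], [30, -40, 0, 0], [27, -33, 0, 0], [0, 0, 30, 0], [0, 0, 30, 0], [0, 0, 20, 0], [0, 0, 0, 0]]}}

```text
time: 3.18
ee_pos: [488.7, 216.2, 149.6]
eef_rot: [-3.141, 0.004, 0.348]
wrist_force: [-0.3, -1.0, 0.6]
finger_gap: 61.0
grasp_force: 0.0
```

```bash
cat > st.py <<'E'
from h import *
def st():
    s=r.observe(); ox,oy,w=np.load("nest.npy"); R=np.array([[np.cos(w),-np.sin(w)],[np.sin(w),np.cos(w)]])
    print("t",round(s["time"],2),"tcp nest",np.r_[R.T@(s["ee_pos"][:2]-[ox,oy]),s["ee_pos"][2]].round(1),"yaw-nest",round(s["eef_rot"][2]-w,4),s["eef_rot"].round(3),"gap",round(s["finger_gap"],1),"F",s["wrist_force"].round(2),s["wrist_torque"].round(2))
if __name__=="__main__": st()
E
python3 st.py
```

```text
t 3.17 tcp nest [-109.8   -0.5  149.6] yaw-nest 0.0003 [-3.141  0.004  0.348] gap 61.0 F [-0.3  -1.    0.58] [-0.05 -0.01  0.03]
```

Call:
{"name": "arm_command", "arguments": {"moves": [[0, 0, 30, 0], [0, 0, 30, 0], [0, 0, 30, 0], [0, 0, 15, 0], [0, 0, 0, 0], [0, 0, 0, 0]]}}

```text
time: 3.92
ee_pos: [491.4, 216.7, 47.9]
eef_rot: [3.141, -0.003, 0.348]
wrist_force: [0.3, 0.3, 0.5]
finger_gap: 60.7
grasp_force: 0.0
```

```bash
python3 - <<'E'
from st import *
st()
a,_=viewer.capture("top"); b,_=viewer.capture("scene")
A=cv2.resize(a[130:270,160:300],(400,400),interpolation=2); B=cv2.resize(b[150:290,170:310],(400,400),interpolation=2)
cv2.imwrite("pics/app.png",np.hstack([A,B])[:,:,::-1])
E
```

```text
t 3.92 tcp nest [-107.1   -0.9   47.9] yaw-nest 0.0003 [ 3.141e+00 -3.000e-03  3.480e-01] gap 60.7 F [0.29 0.29 0.53] [-0.02  0.02 -0.03]
```

View pics/app.png

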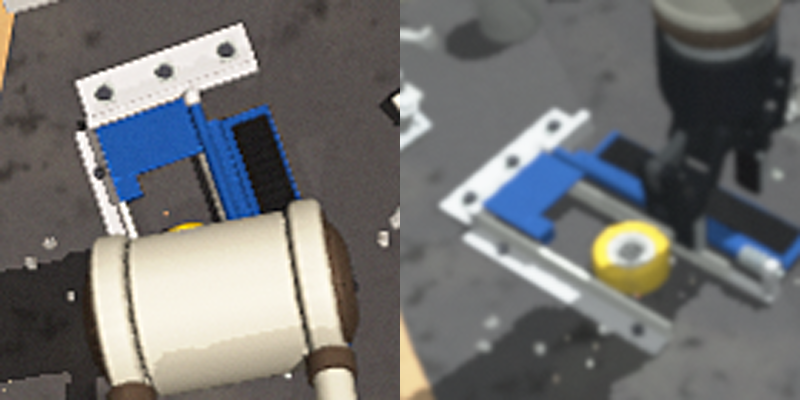

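In the scene half, the left finger stands over the lane behind the wheel (about (690,215)) and the other over the pedal (about (745,180)), clear of the wheel. Descending gently until the pedal is felt.

Call:
{"name": "arm_command", "arguments": {"moves": [[0, 0, 8, 0], [0, 0, 8, 0], [0, 0, 0, 0], [0, 0, 0, 0]]}}

```text
time: 4.53
ee_pos: [490.0, 216.4, 30.2]
eef_rot: [-3.142, 0.0, 0.348]
wrist_force: [0.4, 0.2, 0.3]
finger_gap: 60.7
grasp_force: 0.0
```

Call:
{"name": "arm_command", "arguments": {"moves": [[0, 0, 4, 0], [0, 0, 4, 0], [0, 0, 0, 0], [0, 0, 0, 0]]}}

```text
time: 5.03
ee_pos: [490.2, 216.4, 22.3]
eef_rot: [-3.142, -0.0, 0.348]
wrist_force: [0.4, 0.8, -0.1]
finger_gap: 61.1
grasp_force: 0.0
```

Call:
{"name": "arm_command", "arguments": {"moves": [[0, 0, 3, 0], [0, 0, 0, 0], [0, 0, 0, 0]]}}

```text
time: 5.4
ee_pos: [490.1, 216.4, 19.3]
eef_rot: [-3.142, 0.0, 0.348]
wrist_force: [0.6, -0.5, 0.0]
finger_gap: 60.6
grasp_force: 0.0
```

Call:
{"name": "arm_command", "arguments": {"moves": [[0, 0, 3, 0], [0, 0, 0, 0], [0, 0, 0, 0]]}}

```text
time: 5.78
ee_pos: [490.1, 216.4, 16.3]
eef_rot: [-3.142, 0.0, 0.348]
wrist_force: [0.9, 0.2, -0.3]
finger_gap: 60.9
grasp_force: 0.0
```

Call:
{"name": "arm_command", "arguments": {"moves": [[0, 0, 2, 0], [0, 0, 0, 0], [0, 0, 0, 0]]}}

```text
time: 6.15
ee_pos: [490.1, 216.4, 14.3]
eef_rot: [3.142, -0.0, 0.348]
wrist_force: [0.6, -0.6, -0.0]
finger_gap: 60.6
grasp_force: 0.0
```

Call:
{"name": "arm_command", "arguments": {"moves": [[0, 0, 2, 0], [0, 0, 0, 0], [0, 0, 0, 0]]}}

```text
time: 6.52
ee_pos: [490.3, 216.6, 12.5]
eef_rot: [-3.141, -0.0, 0.348]
wrist_force: [-0.5, 1.1, 1.5]
finger_gap: 60.5
grasp_force: 1.3
```

```bash
cat > cov.py <<'E'
from st import *
st()
ox,oy,w=np.load("nest.npy"); R=np.array([[np.cos(w),-np.sin(w)],[np.sin(w),np.cos(w)]])
for c in("top","scene"):
    p,d=viewer.capture(c); h=cv2.cvtColor(p,cv2.COLOR_RGB2HSV)
    v,u=np.nonzero(d>0); W=world(c,u,v,d[v,u]); n=np.c_[(W[:,:2]-[ox,oy])@R,W[:,2]]; hh=h[v,u]
    b=(hh[:,0]>98)&(hh[:,0]<125)&(hh[:,1]>120)&(n[:,0]>18)&(n[:,0]<56)&(n[:,1]>12)&(n[:,1]<78)&(n[:,2]<70)&(n[:,2]>5)
    if b.sum()>20: print(c,"cover slope rad",np.polyfit(n[b,1],n[b,2],1).round(3),b.sum())
    y=(hh[:,0]>20)&(hh[:,0]<35)&(hh[:,1]>120)&(hh[:,2]>90)&(abs(n[:,1]-40)<36)&(n[:,2]>12)&(n[:,2]<32)&(n[:,0]>-110)&(n[:,0]<70)
    if y.sum()>5: print(c,"yellow x",np.percentile(n[y,0],[2,98]).round(1),"y",np.percentile(n[y,1],[2,98]).round(1),y.sum())
    cv2.imwrite(f"pics/last_{c}.png",p[:,:,::-1])
E
python3 cov.py
```

```text
t 6.53 tcp nest [-108.2   -0.6   12.5] yaw-nest 0.0004 [-3.141 -0.     0.348] gap 60.5 F [-0.5   1.08  1.45] [0.17 0.06 0.03]
top cover slope rad [2.7000e-02 2.8538e+01] 535
top yellow x [-37.1 -28.8] y [18.3 50.9] 49
scene cover slope rad [ 0.036 28.792] 337
scene yellow x [-84.4 -32.9] y [17.  65.1] 257
```

Pedal felt at TCP z≈13, where the fingertip is about 19 mm high. Pressing 7 mm further.

Call:
{"name": "arm_command", "arguments": {"moves": [[0, 0, 3, 0], [0, 0, 2, 0], [0, 0, 2, 0], [0, 0, 0, 0], [0, 0, 0, 0], [0, 0, 0, 0]]}}

```text
time: 7.38
ee_pos: [490.5, 216.6, 5.6]
eef_rot: [3.142, -0.001, 0.348]
wrist_force: [-1.9, 2.6, 5.2]
finger_gap: 60.5
grasp_force: 2.4
```

```bash
python3 cov.py
```

```text
t 7.38 tcp nest [-108.1   -0.7    5.6] yaw-nest 0.0003 [ 3.142e+00 -1.000e-03  3.480e-01] gap 60.5 F [-1.93  2.65  5.23] [0.25 0.16 0.03]
top cover slope rad [ 0.24  28.902] 538
top yellow x [-37.9 -28.6] y [17.8 50.5] 56
scene cover slope rad [ 0.249 29.385] 276
scene yellow x [-84.5 -33.7] y [17.  65.2] 239
```

The cover stands open at about 0.24 rad. Now push along the lane.

Call:
{"name": "arm_command", "arguments": {"moves": [[5, 0, 0, 0], [5, 0, 0, 0], [5, 0, 0, 0], [5, 0, 0, 0], [5, 0, 0, 0], [5, 0, 0, 0], [5, 0, 0, 0], [5, 0, 0, 0], [5, 0, 0, 0], [0, 0, 0, 0]]}}

```text
time: 8.72
ee_pos: [533.3, 232.0, 5.6]
eef_rot: [3.141, -0.002, 0.348]
wrist_force: [-0.2, -1.3, 3.0]
finger_gap: 60.5
grasp_force: 1.7
```

```bash
python3 cov.py
```

```text
t 8.72 tcp nest [-62.5  -0.8   5.6] yaw-nest 0.0003 [ 3.141e+00 -2.000e-03  3.480e-01] gap 60.5 F [-0.19 -1.29  3.02] [-0.24  0.06 -0.05]
top cover slope rad [ 0.235 29.197] 455
scene cover slope rad [ 0.248 29.338] 277
scene yellow x [-53.5  -2.2] y [26.9 67.4] 209
```

Call:
{"name": "arm_command", "arguments": {"moves": [[5, 0, 0, 0], [5, 0, 0, 0], [5, 0, 0, 0], [5, 0, 0, 0], [5, 0, 0, 0], [5, 0, 0, 0], [5, 0, 0, 0], [5, 0, 0, 0], [5, 0, 0, 0], [5, 0, 0, 0], [2, 0, 0, 0], [0, 0, 0, 0]]}}

```text
time: 10.32
ee_pos: [581.5, 249.6, 5.3]
eef_rot: [3.142, -0.0, 0.348]
wrist_force: [-2.3, -2.1, 3.5]
finger_gap: 60.8
grasp_force: 2.1
```

```bash
python3 cov.py
```

```text
t 10.32 tcp nest [-11.2  -0.7   5.3] yaw-nest 0.0002 [ 3.142 -0.     0.348] gap 60.8 F [-2.3  -2.1   3.52] [-0.36  0.29 -0.03]
scene cover slope rad [ 0.256 29.673] 167
scene yellow x [-3.5 42.2] y [39.3 68.4] 140
```

Call:
{"name": "arm_command", "arguments": {"moves": [[1, 0, 0, 0], [1, 0, 0, 0], [0, 0, 0, 0], [0, 0, 0, 0]]}}

```text
time: 10.92
ee_pos: [583.1, 250.1, 5.3]
eef_rot: [-3.142, 0.0, 0.348]
wrist_force: [-3.1, -2.3, 3.8]
finger_gap: 60.7
grasp_force: 2.2
```

Call:
{"name": "arm_command", "arguments": {"moves": [[1, 0, 0, 0], [1, 0, 0, 0], [0, 0, 0, 0], [0, 0, 0, 0]]}}

```text
time: 11.42
ee_pos: [585.2, 250.9, 5.3]
eef_rot: [3.142, -0.0, 0.348]
wrist_force: [-3.6, -2.2, 3.8]
finger_gap: 60.5
grasp_force: 2.1
```

Call:
{"name": "arm_command", "arguments": {"moves": [[1, 0, 0, 0], [1, 0, 0, 0], [0, 0, 0, 0], [0, 0, 0, 0]]}}

```text
time: 11.92
ee_pos: [586.3, 251.3, 5.2]
eef_rot: [-3.142, 0.002, 0.348]
wrist_force: [-4.9, -2.5, 6.4]
finger_gap: 61.0
grasp_force: 3.7
```

```bash
python3 cov.py
```

```text
t 11.93 tcp nest [-6.1 -0.7  5.2] yaw-nest 0.0006 [-3.142e+00  2.000e-03  3.480e-01] gap 61.0 F [-4.95 -2.46  6.39] [-0.55  0.84  0.02]
scene cover slope rad [ 0.289 28.201] 145
scene yellow x [-0.8 44.7] y [38.7 69.1] 121
```

The wheel is at the stop: force rose and motion stalled at x=-6. Back off a little, then lift.

Call:
{"name": "arm_command", "arguments": {"moves": [[-2, 0, 0, 0], [-4, 0, 0, 0], [-6, 0, 0, 0], [0, 0, 3, 0], [0, 0, -6, 0], [0, 0, -10, 0], [0, 0, -15, 0], [0, 0, -30, 0], [0, 0, -40, 0], [0, 0, -40, 0], [0, 0, 0, 0]]}}

```text
time: 13.4
ee_pos: [577.9, 248.2, 148.1]
eef_rot: [3.141, -0.008, 0.348]
wrist_force: [0.0, -0.6, 0.7]
finger_gap: 60.5
grasp_force: 0.0
```

Call:
{"name": "arm_command", "arguments": {"moves": [[-40, 20, 0, 0], [-45, 40, 0, 0], [-45, 40, 0, 0], [-45, 40, 0, 0], [-45, 40, 0, 0], [0, 0, 0, 0], [0, 0, 0, 0]]}}

```text
time: 14.28
ee_pos: [429.8, 3.6, 142.8]
eef_rot: [-3.14, 0.001, 0.347]
wrist_force: [-0.4, 0.5, -0.4]
finger_gap: 60.7
grasp_force: 0.0
```

```bash
python3 - <<'E'
exec(open('cov.py').read())
a=cv2.imread("pics/last_top.png");b=cv2.imread("pics/last_scene.png")
A=cv2.resize(a[130:270,160:300],(400,400),interpolation=2); B=cv2.resize(b[150:290,170:310],(400,400),interpolation=2)
cv2.imwrite("pics/end.png",np.hstack([A,B]))
E
```

```text
t 14.28 tcp nest [-237.7 -180.3  142.8] yaw-nest -0.0005 [-3.14e+00  1.00e-03  3.47e-01] gap 60.7 F [-0.39  0.53 -0.39] [-0.02 -0.05  0.01]
top cover slope rad [-1.9000e-02  2.8749e+01] 533
top yellow x [ 5.4 16.1] y [21.4 54.4] 90
scene cover slope rad [1.0000e-03 2.8726e+01] 341
scene yellow x [ 1.3 14.5] y [21.8 49.3] 72
```

View pics/end.png

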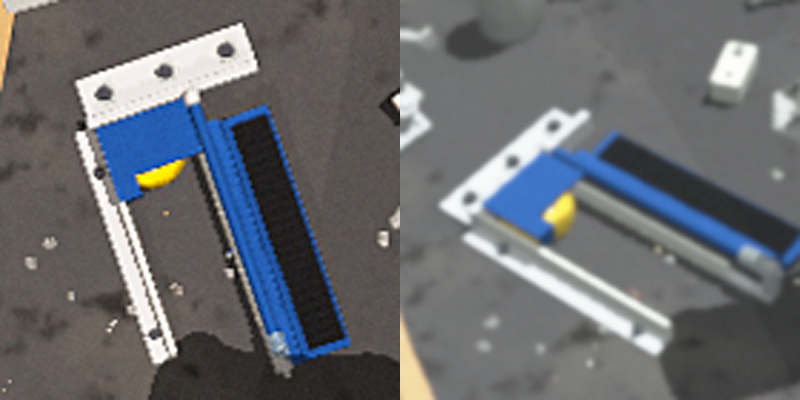

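The wheel's rear edge is at x≈4–5, so it is home under the cover. The cover is shut (slope ≈0) with its tooth down behind the wheel at (130,190), and the robot is clear.

```bash
python3 -c "
from rig import order
print(order.hand_in())"
```

```text
the job is handed in; nothing more can be done
None
```

The yellow wheel is home at the back stop with the cover shut and its tooth behind the wheel, and the job is handed in; no verdict was returned. The arm never went near the nylon block, bearing or bolt, though I did not re-measure them.

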